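Set the variable transformer to its mark and press start

ROBOT

A 6-joint arm with a two-finger parallel gripper is mounted at the origin on the work surface. World frame = base frame: x ahead of the robot, y to its left, z up, the work surface at z = 0. Lengths are in mm, angles in rad, forces in N, time in s.
With the tool pointing down it reaches from about 150 to 775 mm from the base axis. Payload 6.1 kg.
Tool frame: the origin (TCP) lies between the finger pads; the fingertips stand 11 mm ahead of it and the grasp point (between the pads) lies 8 mm behind it; z points along the fingers, y is the line along which they close (so a half turn about z gives the same grasp; the last joint's range is limited). The gripper opens to 85 mm and grips with 20 to 120 N. Pads are 22 mm wide; open, the fingers measure 114 mm over their backs; the gripper's body (76 mm by 85 mm) begins 54 mm behind the grasp point. The pads swing forward as they close: fully open they stand 13 mm farther back than shut.
Start: joints at [1.248, 0.126, -0.04, 1.405, 0, 1.571], TCP at [166.535, 497.87, 242.295] pointing down, gripper open.
Joint ranges: [-2.72, 2.72], [-0.95, 1.95], [-1.27, 1.35], [-1.78, 2.02], [-1.46, 1.47], [-3.14, 3.14]. Speed limits (rad/s): [2.39, 2.39, 3.01, 3.14, 3.14, 3.14].

INTERFACE

Orientations are given as [roll, pitch, yaw] about the fixed x, y, z axes, in that order (R = Rz(yaw) Ry(pitch) Rx(roll)).
In Python, from plant import ctrl, vision gives the robot as it stands. The module is installed in compiled form; this text tells all that it offers.
- The arm moves only by the shell command python3 -m inch 'ROWS' [FORCE]. ROWS is JSON, a list of rows, each an object with "turn": the turn, a rotation vector about the tool's x, y, z in degrees, a list of three; "slide": the shift along the tool's x, y, z in cm, a list of three; "gripper": the opening, from -1 (shut) to 1 (fully open), so that 0 is half open. A call has exactly 8 rows; each row is the pose to reach, as a shift and turn from the pose commanded when the call began, along the tool's axes at that moment; what a row does not reach only later rows make up. A row lasts 1/8 s, in which the tool goes at most 62.5 mm and 10.7 degrees, less where a joint would pass 70% of its speed; a pose out of reach is approached as far as the arm can. A call with a gripper value outside its range is refused whole. The fingers move at their own pace and stop on an object; FORCE is the grip in N (left out, the last holds). Time passes only in rows, so rows that repeat a pose let the fingers close, or fill a call up. It gives the time, the measured TCP pose, the force, the opening and the grip force at its end, in the units of the state.
- ctrl.sense(): the state, without advancing time (a new reading comes with each control period).
- vision.capture(name): name is "scene" or "top" or "wrist"; returns a dict with "color" (400x640x3 uint8, blue, green, red), "camera_matrix" (3x3 intrinsics, pixels), "k1" (the pictures are not rectified: a ray, as slopes to the right and down, at radius r is drawn at 1 + k1 r^2 times it, then the intrinsics apply), "R" (3x3) and "t" (3): a world point X has camera coordinates R X + t. Camera axes: x right, y down, z forward; pixel columns grow to the right and rows downward; lengths in mm; the calibration is good to about 2 mm. A picture is of the moment at which its call begins. There is no depth.
- ctrl.sign_off(): hands the job in; it is judged then, once.
Trained networks look in a picture, given as the dict that the camera call returned (one of the last four; its "shot" number tells which), for a name from the list of things; names that differ only in an ending like _2 or _b are one class to them, and where a whole thing is asked for, a point or a joint stands for the part that bears it (a point fixed in the world has none). Each returns a list of dicts, best first, with "confidence" (0 to 1); they miss things now and then, are a little off and sometimes report something else, mostly with a low value. They report only what shows in the picture. A call takes as long as a camera call. They do not tell look-alikes from the thing itself.
- vision.look_for(picture, label): "at" ([x, y, z] in mm, in world coordinates, good to about 4 mm: the middle of the surface that is visible of it).
- vision.tip_of(picture, label): "at" ([x, y, z] in mm, in world coordinates, good to about 4 mm: a listed point, or the origin of a listed thing).
The state is a dict: "time": time; "joint_positions": joint angles; "qd": joint speeds; "joint_torque": joint torques, N m; "tcp_pos": TCP position; "orientation": TCP orientation; "wrist_force": force on the tool from outside, world axes, zero at the start; "wrist_torque": the same for the moment, N m; "width": finger opening in mm; "finger_force": force on a finger pad.
Only numpy, scipy, OpenCV 4.12 (cv2) and the standard library are available. Lean on these libraries where they do the work, as an engineer would, in place of code of your own. Each camera call takes 0.05 s, during which the arm holds its last target. There are 200 camera calls.

TASK

Without gripping anything, gently push the dial's arm round with a fingertip until the white line along the arm lines up with the white line on the small steel rider clamped to the rim of the scale. Then press the small flat start button on the white panel all the way down and let go, leaving the mushroom stop button and everything else alone.

Things in the scene. Friction and masses are not known exactly. Their poses are not given: they have to be found in the camera images.
- variac: Bench variable transformer, fixed: blue sheet-metal case 200 x 200 mm, flat top at 130 mm above the table, origin at the centre of its underside, x away from its front, z up. On top in the middle: a white round scale plate (radius 88 mm, 2 mm thick, so its face is 132 mm above the table) with a line every 10 degrees, and the dial. Two steel carrying handles (8 mm rod) run parallel to its x axis at y = +-94 mm, x from -55 to 55 mm, up to 26 mm above the case's top.
- dial_axis (a point): The dial's vertical axis of turning, at the face of the scale plate (132 mm above the table). The dial is a black round hub (radius 20 mm, 32 mm high above the plate) with one radial arm: a straight upright fin 8 mm thick, reaching from the hub to 62 mm from the axis, from 4 to 28 mm above the plate, with a white index line along its top. There is free room above the plate on either side of the arm to set a fingertip down and push.
- dial (a joint): Angle of the dial, rad, 0 to 5.236 (300 degrees), end stops at both ends. Grows as it turns clockwise seen from above. At 0 the arm points 150 degrees counter-clockwise from the variac's x axis; the 60 degree gap in the scale faces the variac's front (-x). Turning takes about 0.12 N m (some 3 N pushed 45 mm from the axis) and it stays where it is left. It starts between 0.15 and 1.1, always lower on the scale than the rider, so it must be turned clockwise.
- pointer_tip (a point): Point on the arm's centre line, 63 mm from the dial axis (1 mm beyond the arm's end), 4 mm above the plate.
- rider_mark (a point): The target: point 63 mm from the dial axis, 4 mm above the plate, in line with the white line on the rider. The rider is a fixed dark steel block on the rim of the scale, 28 mm long radially (64 to 92 mm from the axis, just over the rim), 14 mm wide, 6 mm high above the plate, its white line radial along the middle. The arm passes clear inside it. The dial is set when pointer_tip and rider_mark coincide.
- panel: White switch panel, fixed: box 140 x 180 x 70 mm high, origin at the centre of its underside, x away from its front. Two flat meters on the far half of its top; on the near half the two buttons, 90 mm apart: start at (-25, +45) mm, stop at (-25, -45) mm in the panel's frame. Panel and variac stand side by side; which is on the left varies.
- start_top (a point): Centre of the top of the start button: small flat black push button, 28 mm across, in an aluminium collar; pressed straight down.
- start (a joint): Start button travel, m: 0 out, 0.006 fully down; springs back. Fully down takes 5 N.
- stop_top (a point): Top of the stop button: black mushroom head 40 mm across, taller than the start button. Not to be pressed.
- stop (a joint): Stop button travel, m: 0 out, 0.006 fully down.
- flask: Loose steel flask, 70 mm across, 200 mm high, origin at the centre of its underside. Bystander.
- multimeter: Loose grey hand-held meter lying flat, 160 x 80 x 34 mm, origin at the centre of its underside. Bystander.
- screwdriver: Loose screwdriver lying on the table beyond the work. Bystander.
- carton: Loose cardboard carton 90 x 120 x 60 mm, origin at the centre of its underside. Bystander.
Things that resemble listed ones, but are neither listed nor needed, are in the scene too. Several things have the shape of the panel; the one meant has the colours described above.

How it is judged:
By the outcome, as a careful person would: the job done as asked, in the order asked, and still so for the second after the job is handed in, with the robot touching nothing.
It also fails if it takes over 54 s, if anything falls off the work surface, if the arm or the gripper's body presses on something with over 40 N, if the wrist force passes 120 N, or if a joint passes its speed limit or range.

## Working session

There is one attempt and no reset: what is moved stays moved. The work goes in short steps, Python scripts to look and compute and a shell command to move; the robot and the scene stay as the last step left them, time stands still between calls to the robot, and variables do not carry over. Pictures are saved under pics/ and viewed, at most 10 in all, crops included, and the job is handed in when it is done.

```bash
mkdir -p pics; cat > h.py <<'E'
import numpy as np, cv2
from plant import ctrl, vision
def proj(p,X):
    c=np.array(p["R"])@np.array(X,float)+np.array(p["t"]); u=c[:2]/c[2]; u=u*(1+p["k1"]*(u@u)); K=np.array(p["camera_matrix"]); return np.round(K[:2,:2]@u+K[:2,2],1)
def unproj(p,px,z):
    K=np.array(p["camera_matrix"]); d=np.linalg.solve(K[:2,:2],np.array(px,float)-K[:2,2]); u=d.copy()
    for _ in range(20): u=d/(1+p["k1"]*(u@u))
    R=np.array(p["R"]); C=-R.T@np.array(p["t"]); v=R.T@np.array([u[0],u[1],1]); return C+v*(z-C[2])/v[2]
E
python3 - <<'E'
from h import *
ims=[]
for n in ("scene","top"):
    p=vision.capture(n); ims.append(p["color"]); 
    cv2.imwrite(f"pics/{n}0.png",p["color"])
    print(n,(-np.array(p["R"]).T@np.array(p["t"])).round())
    for l in ["variac","dial_axis","pointer_tip","rider_mark","panel","start_top","stop_top","flask","multimeter","carton"]:
        print(l,[(np.round(d["at"]).astype(int).tolist(),round(d["confidence"],2),proj(p,d["at"]).astype(int).tolist()) for d in vision.tip_of(p,l)[:4]])
s=ctrl.sense(); print(s["time"],s["tcp_pos"],s["orientation"],s["width"])
E
```

```text
scene [1246.  838. 1058.]
variac [([571, -178, 3], 0.67, [282, 206])]
dial_axis [([573, -176, 132], 0.73, [279, 177])]
pointer_tip [([530, -121, 138], 0.58, [300, 178])]
rider_mark [([586, -234, 133], 0.59, [266, 171])]
panel [([334, 213, -3], 0.95, [412, 233]), ([295, 534, 2], 0.76, [504, 282]), ([578, 152, -3], 0.63, [346, 260])]
start_top [([543, 188, 93], 0.61, [363, 239]), ([256, 568, 89], 0.5, [529, 262]), ([302, 247, 89], 0.46, [430, 213]), ([746, 399, 92], 0.42, [365, 323])]
stop_top [([291, 483, 104], 0.69, [498, 248]), ([565, 103, 104], 0.54, [338, 225]), ([759, 311, 104], 0.54, [337, 302]), ([327, 163, 103], 0.51, [406, 200])]
flask [([628, -428, 1], 0.95, [230, 181])]
multimeter [([574, 498, 0], 0.57, [435, 329]), ([586, -235, 136], 0.51, [265, 170])]
carton [([412, -411, 1], 0.64, [278, 160]), ([625, -429, -1], 0.48, [231, 181])]
top [ 411.   19. 1550.]
variac [([571, -174, -4], 0.69, [392, 194])]
dial_axis [([571, -171, 134], 0.62, [397, 189])]
pointer_tip [([535, -122, 133], 0.51, [380, 201])]
rider_mark [([588, -236, 139], 0.58, [418, 183])]
panel [([581, 150, -5], 0.96, [294, 190]), ([781, 356, 1], 0.72, [233, 131]), ([334, 212, -3], 0.68, [274, 265]), ([299, 540, 1], 0.62, [174, 276])]
start_top [([298, 244, 90], 0.63, [259, 279]), ([544, 192, 92], 0.61, [278, 199]), ([255, 569, 91], 0.58, [154, 292]), ([748, 397, 92], 0.43, [214, 134])]
stop_top [([297, 481, 104], 0.68, [181, 279]), ([563, 102, 103], 0.58, [306, 193]), ([323, 163, 105], 0.56, [286, 271]), ([763, 310, 104], 0.53, [241, 129])]
flask [([622, -428, -4], 0.86, [469, 179])]
multimeter [([567, 492, 0], 0.94, [191, 194]), ([412, -408, 4], 0.16, [465, 243])]
carton [([412, -412, 4], 0.78, [466, 243])]
1.1 [166.55003704 497.87545796 242.31522562] [3.14153736e+00 8.04773089e-06 2.81874609e+00] 85.69485200037604
```

View pics/top0.png

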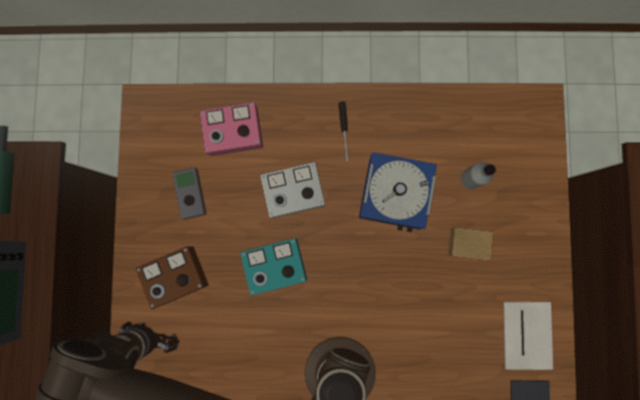

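View pics/scene0.png

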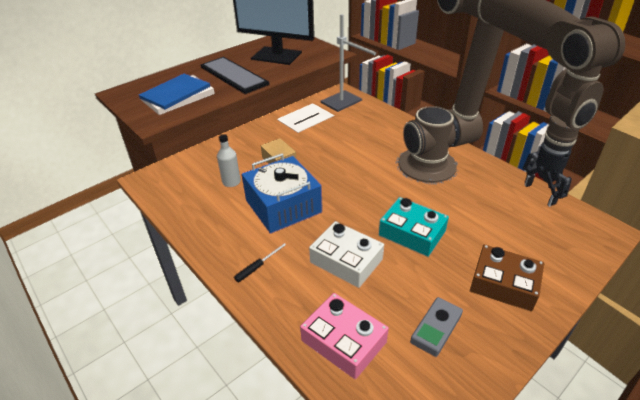

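Candidates for the panel in the top view are white (294,190), pink (231,128), teal (273,266) and brown (170,277). I choose the white one. Its start button is the left one at (280,199) in a collar, and the stop is the mushroom at (307,193). The rider is at the dial's right rim (≈(424,183)) and the arm points lower-left. I'll check this in one crop.

```bash
python3 - <<'E'
from h import *
im=cv2.imread("pics/top0.png")[140:240,255:445]
cv2.imwrite("pics/crop.png",cv2.convertScaleAbs(cv2.resize(im,None,fx=4,fy=4,interpolation=cv2.INTER_CUBIC),alpha=1.5))
E
```

```text
(no output)
```

View pics/crop.png

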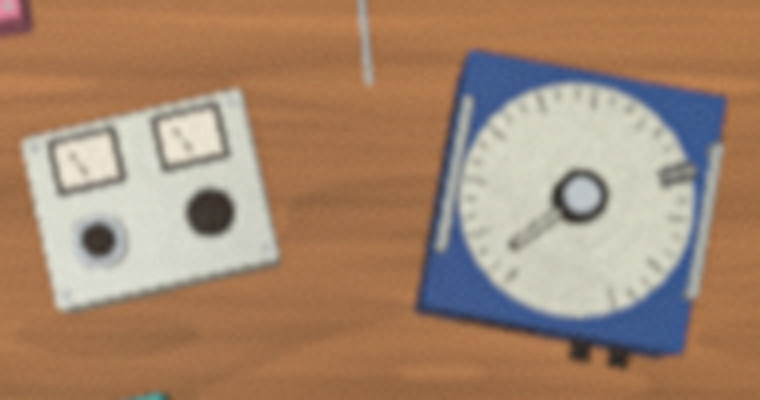

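```bash
python3 -m inch '[{"turn":[0,0,0],"slide":[0,0,0],"gripper":-1},{"turn":[0,0,0],"slide":[0,0,-3],"gripper":-1},{"turn":[0,0,10],"slide":[0,0,-6],"gripper":-1},{"turn":[0,0,20],"slide":[0,0,-8],"gripper":-1},{"turn":[0,0,20],"slide":[0,0,-8],"gripper":-1},{"turn":[0,0,20],"slide":[0,0,-8],"gripper":-1},{"turn":[0,0,20],"slide":[0,0,-8],"gripper":-1},{"turn":[0,0,20],"slide":[0,0,-8],"gripper":-1}]' 20; python3 -c "
from h import *
s=ctrl.sense();print(s['joint_positions'],s['orientation'])"
```

```text
time: 2.1
tcp_pos: [166.4, 497.6, 321.5]
orientation: [-3.14, 0.0, 2.471]
wrist_force: [-0.7, -0.4, 0.1]
width: -0.3
finger_force: 0.0
[ 1.24804966e+00  1.41271266e-01  1.52210164e-01  1.58299458e+00
 -3.98879489e-06  1.91903259e+00] [-3.14041025e+00  4.33491164e-04  2.47060998e+00]
```

The crop confirms the white panel: collared start at left (crop 98,240), mushroom stop at right (210,213). The dial arm tip is at (515,243) and the rider at (678,173). I'll move above the dial, fingers shut, with tool −x as the pushing direction.

```bash
python3 -m inch '[{"turn":[0,0,-5],"slide":[-4.3,-1.8,0],"gripper":-1},{"turn":[0,0,-10],"slide":[-8.6,-3.6,0],"gripper":-1},{"turn":[0,0,-15],"slide":[-13.7,-5.7,0],"gripper":-1},{"turn":[0,0,-20],"slide":[-18.8,-7.9,0],"gripper":-1},{"turn":[0,0,-25],"slide":[-23.9,-10,0],"gripper":-1},{"turn":[0,0,-30],"slide":[-29,-12.1,0],"gripper":-1},{"turn":[0,0,-35],"slide":[-34.2,-14.3,0],"gripper":-1},{"turn":[0,0,-40],"slide":[-39.3,-16.4,0],"gripper":-1}]'; python3 -c "
from h import *
s=ctrl.sense();p,o=s['tcp_pos'],s['orientation'][2];d=np.array([524,-153])-p[:2]
print(p,np.degrees(o),'x',d@[np.cos(o),np.sin(o)],'y',d@[np.sin(o),-np.cos(o)])"
```

```text
time: 3.1
tcp_pos: [372.4, 123.1, 322.2]
orientation: [3.141, 0.0, -3.112]
wrist_force: [-0.4, 0.5, 0.1]
width: -0.1
finger_force: 0.0
[372.43840382 123.12612318 322.21321661] -178.2920106902424 x -143.26414854093596 y -280.5208318141719
```

```bash
python3 -m inch '[{"turn":[0,0,-6],"slide":[-2.4,-4.7,0],"gripper":-1},{"turn":[0,0,-12],"slide":[-4.8,-9.4,0],"gripper":-1},{"turn":[0,0,-18],"slide":[-7.2,-14,0],"gripper":-1},{"turn":[0,0,-24],"slide":[-9.6,-18.7,0],"gripper":-1},{"turn":[0,0,-30],"slide":[-12,-23.4,0],"gripper":-1},{"turn":[0,0,-36],"slide":[-14.3,-28,0],"gripper":-1},{"turn":[0,0,-36],"slide":[-14.3,-28,0],"gripper":-1},{"turn":[0,0,-36],"slide":[-14.3,-28,0],"gripper":-1}]'; python3 - <<'E'
from h import *
p=vision.capture("wrist"); cv2.imwrite("pics/w1.png",p["color"])
for l in ["variac","dial_axis","pointer_tip","rider_mark"]:
    print(l,[(np.round(d["at"],1).tolist(),round(d["confidence"],2),proj(p,d["at"]).astype(int).tolist()) for d in vision.tip_of(p,l)[:4]])
E
```

```text
time: 4.1
tcp_pos: [522.1, -151.2, 321.8]
orientation: [3.14, -0.001, -2.488]
wrist_force: [0.2, -0.3, 0.6]
width: -0.0
finger_force: 0.0
variac [([572.8, -171.3, -4.4], 0.73, [287, 172])]
dial_axis [([573.3, -177.3, 131.3], 0.63, [269, 198])]
pointer_tip [([530.8, -124.7, 139.5], 0.56, [337, 198])]
rider_mark [([586.6, -234.7, 133.6], 0.57, [212, 174])]
```

View pics/w1.png

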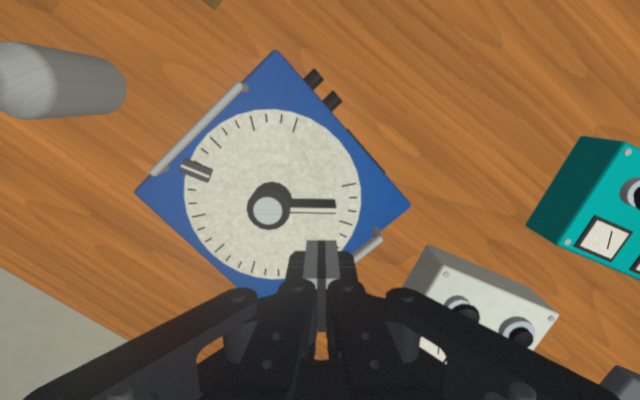

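The wrist picture shows the dial hub at (268,209) and the arm pointing right to (336,206). The rider is at (197,171) and the fingertips at (320,245). Turning clockwise carries the arm down through the bottom of the picture. I'll measure both lines precisely.

```bash
python3 - <<'E'
from h import *
p=vision.capture("wrist"); im=p["color"]
# dial axis: plate rim fit at z=132
hsv=cv2.cvtColor(im,cv2.COLOR_BGR2HSV)
blue=((hsv[...,0]>100)&(hsv[...,0]<130)&(hsv[...,1]>120))
pts=[]
c0=np.array([572.5,-175])
for a in np.arange(0,360,3):
    d=np.array([np.cos(np.radians(a)),np.sin(np.radians(a))])
    prev=None
    for r in np.arange(80,97,.5):
        u=proj(p,[*(c0+r*d),132]); 
        if not(0<=u[0]<639 and 0<=u[1]<399): break
        if blue[int(round(u[1])),int(round(u[0]))]:
            if r>80: pts.append(c0+r*d)
            break
pts=np.array(pts,np.float64)
from scipy.optimize import least_squares
f=least_squares(lambda q:np.hypot(*(pts-q[:2]).T)-q[2],[*c0,88],loss="soft_l1"); print("axis",f.x,len(pts))
np.save("axis.npy",f.x[:2])
t=cv2.resize(im[140:260,150:390],None,fx=3.3,fy=3.3,interpolation=cv2.INTER_CUBIC)
cv2.imwrite("pics/w1c.png",cv2.convertScaleAbs(t,alpha=1.2))
E
```

```text
axis [ 573.03462865 -173.76718279   89.45078079] 105
```

View pics/w1c.png

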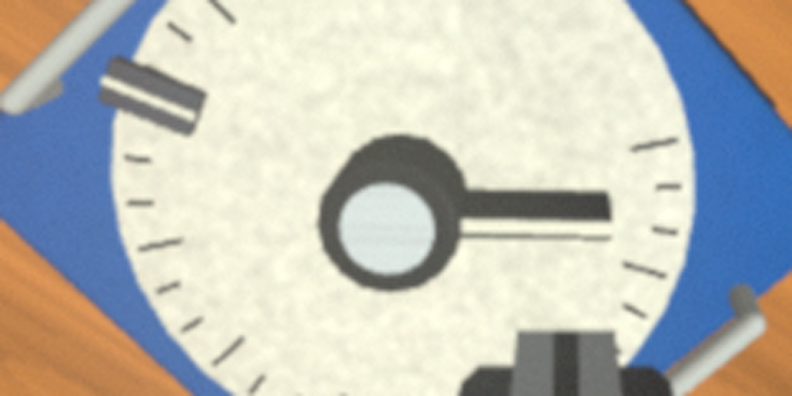

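The crop shows the arm's white line from (463,227) to (612,230) and the rider's line from (102,83) to (193,118).

```bash
python3 - <<'E'
from h import *
p=vision.capture("wrist"); ax=np.load("axis.npy")
U=lambda c,z: unproj(p,np.array(c)/3.3+[150,140]-.35,z)[:2]
a0,a1=U((463,227),160),U((612,230),160); r0,r1=U((193,118),138),U((102,83),138)
hub=U((387,227),164)
ang=lambda v:np.degrees(np.arctan2(v[1],v[0]))
print("hub",hub,"arm",a0,a1,ang(a1-a0),ang(a1-ax),np.hypot(*(a1-ax)),"rider",r0,r1,ang(r1-r0),ang(r1-ax),ang(r0-ax),np.hypot(*(r0-ax)),np.hypot(*(r1-ax)))
s=ctrl.sense();P,o=s['tcp_pos'],s['orientation'][2];A=np.radians(ang(a1-ax));T=ax+45*np.array([np.cos(A),np.sin(A)])+27*np.array([-np.sin(A),np.cos(A)])
d=T-P[:2]; print(P,np.degrees(o),'x',d@[np.cos(o),np.sin(o)],'y',d@[np.sin(o),-np.cos(o)])
E
```

```text
hub [ 572.51647973 -174.00366005] arm [ 561.02623753 -156.91981102] [ 536.33158126 -123.41756578] 126.39409502962685 126.09069403569792 62.307283851254915 rider [ 589.12330728 -236.29739068] [ 596.39067092 -262.70077093] -74.61076915140295 -75.28508119158701 -75.57107750058252 64.56680632915999 91.9493763454898
[ 522.16425647 -150.54850223  322.77536853] -142.43313370384715 x -0.33410178806663937 y -3.7384899921658525
```

```bash
python3 -m inch '[{"turn":[0,0,1.4],"slide":[0,-0.4,3],"gripper":-1},{"turn":[0,0,1.4],"slide":[0,-0.4,6.5],"gripper":-1},{"turn":[0,0,1.4],"slide":[0,-0.4,10],"gripper":-1},{"turn":[0,0,1.4],"slide":[0,-0.4,13],"gripper":-1},{"turn":[0,0,1.4],"slide":[0,-0.4,15],"gripper":-1},{"turn":[0,0,1.4],"slide":[0,-0.4,16],"gripper":-1},{"turn":[0,0,1.4],"slide":[0,-0.4,16.6],"gripper":-1},{"turn":[0,0,1.4],"slide":[0,-0.4,16.6],"gripper":-1}]'; python3 - <<'E'
from h import *
s=ctrl.sense();P,o=s['tcp_pos'],s['orientation'][2]
d=np.array([572.8,-173.9])-P[:2]; print(P,np.degrees(o),'axis in tool x',d@[np.cos(o),np.sin(o)],'y',d@[np.sin(o),-np.cos(o)])
# arc table: tool in frame: axis at (-27,-45) ; print shift for rotation th
for th in range(5,45,5):
    t=np.radians(th); R=np.array([[np.cos(t),-np.sin(t)],[np.sin(t),np.cos(t)]])
    for c in ([-1.7,4.5],): c=np.array(c); print(th,(c-R@c).round(2))
E
```

```text
time: 5.45
tcp_pos: [524.9, -154.4, 156.6]
orientation: [-3.141, 0.0, -2.511]
wrist_force: [-0.0, 0.1, -0.1]
width: -0.0
finger_force: 0.0
[ 524.93618478 -154.38924881  156.62076614] -143.88719400672963 axis in tool x -27.167987674218146 y -43.97174849128858
5 [0.39 0.17]
10 [0.76 0.36]
15 [1.11 0.59]
20 [1.44 0.85]
25 [1.74 1.14]
30 [2.02 1.45]
35 [2.27 1.79]
40 [2.49 2.15]
```

```bash
python3 -m inch '[{"turn":[0,0,0],"slide":[-0.7,0,0],"gripper":-1},{"turn":[0,0,0],"slide":[-1.2,0,0],"gripper":-1},{"turn":[0,0,5],"slide":[-1.59,0.11,0],"gripper":-1},{"turn":[0,0,10],"slide":[-1.99,0.19,0],"gripper":-1},{"turn":[0,0,15],"slide":[-2.39,0.24,0],"gripper":-1},{"turn":[0,0,20],"slide":[-2.8,0.25,0],"gripper":-1},{"turn":[0,0,25],"slide":[-3.2,0.22,0],"gripper":-1},{"turn":[0,0,30],"slide":[-3.6,0.16,0],"gripper":-1}]'; python3 - <<'E'
from h import *
s=ctrl.sense();P,o=s['tcp_pos'],s['orientation'][2]
d=np.array([572.8,-173.9])-P[:2]; print(P,np.degrees(o),'axis in tool x',d@[np.cos(o),np.sin(o)],'y',d@[np.sin(o),-np.cos(o)],s["joint_positions"])
p=vision.capture("wrist"); cv2.imwrite("pics/w2.png",p["color"])
E
```

```text
time: 6.45
tcp_pos: [552.8, -132.3, 156.7]
orientation: [-3.14, -0.001, -3.038]
wrist_force: [-2.6, -1.4, 1.3]
width: 0.0
finger_force: 1.6
[ 552.8069917  -132.25674223  156.71072171] -174.0769350221831 axis in tool x -15.588981892909162 y -43.484076876635484 [-0.23401643  0.22017078 -0.11380065  1.23716153 -0.00162889 -0.33739375]
```

View pics/w2.png

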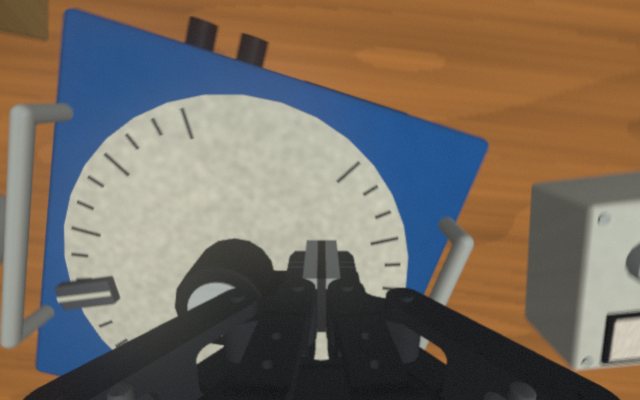

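The arm is moving with about 3 N on it: hub at (215,290), fingertips at (320,245) with the arm hidden behind them, rider at (85,293). Continuing the arc.

```bash
python3 -m inch '[{"turn":[0,0,5],"slide":[-0.39,0.11,0],"gripper":-1},{"turn":[0,0,10],"slide":[-0.79,0.19,0],"gripper":-1},{"turn":[0,0,15],"slide":[-1.19,0.24,0],"gripper":-1},{"turn":[0,0,20],"slide":[-1.6,0.25,0],"gripper":-1},{"turn":[0,0,25],"slide":[-2,0.22,0],"gripper":-1},{"turn":[0,0,30],"slide":[-2.4,0.16,0],"gripper":-1},{"turn":[0,0,35],"slide":[-2.8,0.07,0],"gripper":-1},{"turn":[0,0,40],"slide":[-3.18,-0.07,0],"gripper":-1}]'
python3 -m inch '[{"turn":[0,0,5],"slide":[-0.39,0.11,0],"gripper":-1},{"turn":[0,0,10],"slide":[-0.79,0.19,0],"gripper":-1},{"turn":[0,0,15],"slide":[-1.19,0.24,0],"gripper":-1},{"turn":[0,0,20],"slide":[-1.6,0.25,0],"gripper":-1},{"turn":[0,0,25],"slide":[-2,0.22,0],"gripper":-1},{"turn":[0,0,30],"slide":[-2.4,0.16,0],"gripper":-1},{"turn":[0,0,35],"slide":[-2.8,0.07,0],"gripper":-1},{"turn":[0,0,40],"slide":[-3.18,-0.07,0],"gripper":-1}]'
python3 - <<'E'
from h import *
s=ctrl.sense();P,o=s['tcp_pos'],s['orientation'][2]
d=np.array([572.8,-173.9])-P[:2]; print(P,np.degrees(o),'axis in tool x',d@[np.cos(o),np.sin(o)],'y',d@[np.sin(o),-np.cos(o)],s["joint_positions"])
E
```

```text
time: 7.5
tcp_pos: [584.2, -128.9, 156.3]
orientation: [-3.141, -0.001, 2.549]
wrist_force: [-4.4, 0.2, 1.2]
width: 0.1
finger_force: 1.4
time: 8.5
tcp_pos: [610.4, -146.8, 156.2]
orientation: [-3.141, -0.002, 1.851]
wrist_force: [-1.8, 2.1, 0.7]
width: 0.1
finger_force: 1.3
[ 610.41666456 -146.77951635  156.18548039] 106.05002865416827 axis in tool x -15.663217739745738 y -43.64857037524233 [-2.36509266e-01  3.32955205e-01  3.38448010e-02  1.27302178e+00
  1.17256634e-03  1.05415994e+00]
```

```bash
python3 -m inch '[{"turn":[0,0,5],"slide":[-0.39,0.11,0],"gripper":-1},{"turn":[0,0,10],"slide":[-0.79,0.19,0],"gripper":-1},{"turn":[0,0,15],"slide":[-1.19,0.24,0],"gripper":-1},{"turn":[0,0,20],"slide":[-1.6,0.25,0],"gripper":-1},{"turn":[0,0,25],"slide":[-2,0.22,0],"gripper":-1},{"turn":[0,0,30],"slide":[-2.4,0.16,0],"gripper":-1},{"turn":[0,0,35],"slide":[-2.8,0.07,0],"gripper":-1},{"turn":[0,0,40],"slide":[-3.18,-0.07,0],"gripper":-1}]'
python3 -m inch '[{"turn":[0,0,5],"slide":[-0.39,0.11,0],"gripper":-1},{"turn":[0,0,10],"slide":[-0.79,0.19,0],"gripper":-1},{"turn":[0,0,15],"slide":[-1.19,0.24,0],"gripper":-1},{"turn":[0,0,20],"slide":[-1.6,0.25,0],"gripper":-1},{"turn":[0,0,25],"slide":[-2,0.22,0],"gripper":-1},{"turn":[0,0,30],"slide":[-2.4,0.16,0],"gripper":-1},{"turn":[0,0,33],"slide":[-2.64,0.11,0],"gripper":-1},{"turn":[0,0,35],"slide":[-2.8,0.07,0],"gripper":-1}]'
python3 - <<'E'
from h import *
s=ctrl.sense();P,o=s['tcp_pos'],s['orientation'][2]
d=np.array([572.8,-173.9])-P[:2]; print(P,np.degrees(o),'axis in tool x',d@[np.cos(o),np.sin(o)],'y',d@[np.sin(o),-np.cos(o)],s["joint_positions"])
for n in ("wrist","top"):
    p=vision.capture(n); cv2.imwrite(f"pics/{n}3.png",p["color"])
    for l in ["pointer_tip","rider_mark"]:
        print(n,l,[(np.round(d["at"],1).tolist(),round(d["confidence"],2)) for d in vision.tip_of(p,l)[:2]])
a=cv2.imread("pics/wrist3.png"); 
E
```

```text
time: 9.5
tcp_pos: [619.2, -177.3, 156.2]
orientation: [-3.141, -0.002, 1.153]
wrist_force: [0.5, 2.7, -0.9]
width: -0.0
finger_force: 1.3
time: 10.5
tcp_pos: [608.8, -203.8, 156.3]
orientation: [-3.142, -0.001, 0.543]
wrist_force: [1.4, 2.2, -1.8]
width: -0.1
finger_force: 1.3
[ 608.82222892 -203.75625144  156.30960961] 31.117481247288087 axis in tool x -15.40942228214139 y -44.17631074970201 [-3.23429569e-01  3.58375543e-01  6.95870132e-02  1.28117971e+00
  1.06956224e-03  2.27506098e+00]
wrist pointer_tip []
wrist rider_mark []
top pointer_tip [([607.8, -224.5, 136.8], 0.46)]
top rider_mark [([579.8, 152.5, -5.0], 0.52)]
```

View pics/wrist3.png

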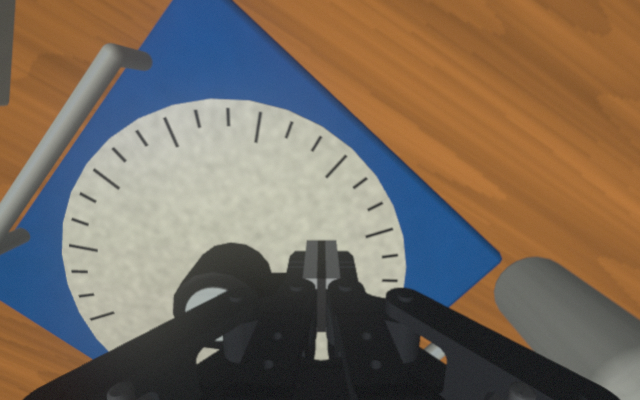

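The fingertips at (320,245) hide the arm, which I estimate at −59° against the rider's −75.3°. I'll go 13° further, then back off and rise to look.

```bash
python3 -m inch '[{"turn":[0,0,5],"slide":[-0.39,0.11,0],"gripper":-1},{"turn":[0,0,9],"slide":[-0.71,0.18,0],"gripper":-1},{"turn":[0,0,12],"slide":[-0.95,0.21,0],"gripper":-1},{"turn":[0,0,13],"slide":[-1.03,0.22,0],"gripper":-1},{"turn":[0,0,13],"slide":[-1.03,0.22,0],"gripper":-1},{"turn":[0,0,13],"slide":[0.14,0.49,0],"gripper":-1},{"turn":[0,0,13],"slide":[0.14,0.49,-3],"gripper":-1},{"turn":[0,0,13],"slide":[0.14,0.49,-8],"gripper":-1}]'
python3 -m inch '[{"turn":[0,0,0],"slide":[0,0,-4],"gripper":-1},{"turn":[0,0,0],"slide":[0,0,-8.6],"gripper":-1},{"turn":[0,0,0],"slide":[0,0,-8.6],"gripper":-1},{"turn":[0,0,0],"slide":[0,0,-8.6],"gripper":-1},{"turn":[0,0,0],"slide":[0,0,-8.6],"gripper":-1},{"turn":[0,0,0],"slide":[0,0,-8.6],"gripper":-1},{"turn":[0,0,0],"slide":[0,0,-8.6],"gripper":-1},{"turn":[0,0,0],"slide":[0,0,-8.6],"gripper":-1}]'
python3 - <<'E'
from h import *
s=ctrl.sense();P,o=s['tcp_pos'],s['orientation'][2]
d=np.array([572.8,-173.9])-P[:2]; print(P,np.degrees(o),'axis in tool x',d@[np.cos(o),np.sin(o)],'y',d@[np.sin(o),-np.cos(o)])
p=vision.capture("wrist"); im=p["color"]; cv2.imwrite("pics/w4.png",im)
c=proj(p,[585,-222,150]).astype(int); x,y=max(c[0]-100,0),max(c[1]-70,0); print(x,y,c)
cv2.imwrite("pics/w4c.png",cv2.resize(im[y:y+150,x:x+200],None,fx=4,fy=4,interpolation=cv2.INTER_CUBIC))
E
```

```text
time: 11.8
tcp_pos: [611.2, -207.0, 235.0]
orientation: [-3.139, 0.004, 0.317]
wrist_force: [0.5, 0.1, 0.6]
width: -0.1
finger_force: 0.0
time: 12.8
tcp_pos: [611.7, -207.6, 322.1]
orientation: [-3.141, 0.0, 0.316]
wrist_force: [-0.4, -0.4, -0.1]
width: 0.4
finger_force: 0.0
[ 611.70997499 -207.62708239  322.12560137] 18.10592711488795 axis in tool x -26.501766807712006 y -44.14927627863266
226 139 [326 209]
```

View pics/w4c.png

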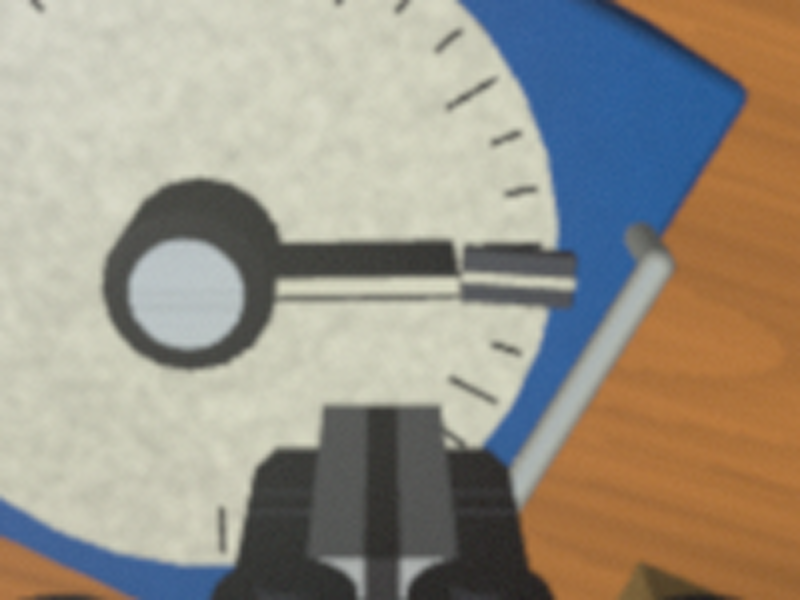

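The crop shows the arm's white line (about 278–460, y≈288) nearly in line with the rider's (462–575, y≈280), seen with parallax. I'll extract both lines numerically.

```bash
cat > meas.py <<'E'
from h import *
def prof(p,z,origin,adeg,rs,half,ax=None):
    # sample brightness across a radial line, return centre of white band offset per radius
    g=cv2.cvtColor(p["color"],cv2.COLOR_BGR2GRAY).astype(np.float32)
    a=np.radians(adeg); u=np.array([np.cos(a),np.sin(a)]); v=np.array([-np.sin(a),np.cos(a)])
    offs=np.arange(-half,half+.01,.25); out=[]
    P=np.array([[proj(p,[*(origin+r*u+o*v),z]) for o in offs] for r in rs],np.float32)
    return offs,cv2.remap(g,P[...,0],P[...,1],cv2.INTER_LINEAR)
E
python3 - <<'E'
from meas import *
p=vision.capture("wrist"); ax=np.array([572.8,-173.9])
for z,ad,rs in((160,-73,np.arange(28,60,6)),(138,-75,np.arange(67,91,5))):
    o,g=prof(p,z,ax,ad,rs,9 if z==160 else 7)
    print(z,o[::2]); 
    for r,q in zip(rs,g): print(r,q[::2].astype(int).tolist())
E
```

```text
160 [-9.  -8.5 -8.  -7.5 -7.  -6.5 -6.  -5.5 -5.  -4.5 -4.  -3.5 -3.  -2.5
 -2.  -1.5 -1.  -0.5  0.   0.5  1.   1.5  2.   2.5  3.   3.5  4.   4.5
  5.   5.5  6.   6.5  7.   7.5  8.   8.5  9. ]
28 [207, 207, 207, 207, 207, 207, 205, 203, 200, 196, 181, 163, 143, 126, 149, 172, 189, 205, 205, 203, 192, 177, 150, 123, 98, 76, 70, 67, 66, 65, 65, 65, 65, 65, 65, 67, 68]
34 [196, 194, 194, 196, 198, 199, 200, 201, 201, 199, 188, 170, 151, 128, 144, 168, 186, 202, 206, 206, 200, 193, 168, 143, 111, 80, 71, 65, 64, 63, 63, 62, 62, 62, 64, 65, 65]
40 [204, 204, 204, 204, 203, 203, 204, 204, 204, 203, 197, 181, 165, 147, 143, 166, 183, 199, 206, 207, 202, 195, 173, 149, 118, 84, 71, 64, 62, 61, 61, 62, 61, 61, 61, 61, 61]
46 [198, 198, 198, 200, 203, 203, 204, 204, 203, 202, 198, 183, 166, 144, 129, 149, 168, 192, 205, 206, 205, 197, 184, 154, 124, 91, 74, 66, 62, 59, 60, 60, 61, 61, 60, 60, 60]
52 [197, 199, 201, 203, 205, 208, 210, 211, 211, 210, 208, 190, 173, 149, 125, 146, 166, 185, 204, 206, 208, 206, 201, 179, 155, 109, 81, 68, 60, 59, 58, 56, 55, 56, 56, 57, 58]
58 [204, 203, 203, 203
[... 265 characters left out ...]
   3.5  4.   4.5  5.   5.5  6.   6.5
  7. ]
67 [98, 94, 88, 88, 89, 96, 108, 129, 158, 179, 191, 196, 179, 159, 131, 111, 99, 89, 89, 89, 90, 90, 87, 85, 83, 81, 103, 125, 154]
72 [101, 91, 89, 88, 91, 98, 118, 135, 160, 184, 187, 191, 173, 153, 127, 101, 93, 89, 88, 88, 88, 89, 86, 82, 78, 72, 72, 81, 99]
77 [100, 91, 87, 86, 89, 94, 113, 143, 166, 182, 193, 186, 172, 147, 128, 108, 92, 89, 86, 87, 88, 86, 85, 79, 74, 67, 61, 70, 84]
82 [93, 89, 86, 87, 90, 101, 111, 140, 169, 185, 198, 189, 173, 146, 116, 101, 92, 87, 86, 86, 86, 84, 82, 78, 72, 69, 71, 77, 86]
87 [86, 85, 85, 87, 89, 104, 125, 143, 168, 186, 192, 188, 171, 149, 120, 96, 90, 86, 86, 86, 85, 84, 80, 77, 73, 68, 81, 96, 111]
```

```bash
python3 -m inch '[{"turn":[0,0,0],"slide":[0,0,4],"gripper":-1},{"turn":[0,0,0],"slide":[0,0,8],"gripper":-1},{"turn":[0,0,0],"slide":[0,0,12],"gripper":-1},{"turn":[0,0,0],"slide":[0,0,15],"gripper":-1},{"turn":[0,0,0],"slide":[0,0,16.6],"gripper":-1},{"turn":[0,0,0],"slide":[0,0,16.6],"gripper":-1},{"turn":[0,0,0],"slide":[-0.6,0,16.6],"gripper":-1},{"turn":[0,0,0],"slide":[-0.9,0,16.6],"gripper":-1}]'
python3 -m inch '[{"turn":[0,0,0],"slide":[-0.3,0,0],"gripper":-1},{"turn":[0,0,1.3],"slide":[-0.4,0.03,0],"gripper":-1},{"turn":[0,0,2.6],"slide":[-0.5,0.06,0],"gripper":-1},{"turn":[0,0,3.8],"slide":[-0.6,0.09,0],"gripper":-1},{"turn":[0,0,3.8],"slide":[-0.6,0.09,0],"gripper":-1},{"turn":[0,0,3.8],"slide":[-0.6,0.09,0],"gripper":-1},{"turn":[0,0,3.8],"slide":[0.1,0.13,0],"gripper":-1},{"turn":[0,0,3.8],"slide":[0.6,0.17,0],"gripper":-1}]'
python3 -m inch '[{"turn":[0,0,0],"slide":[0,0,-4],"gripper":-1},{"turn":[0,0,0],"slide":[0,0,-8],"gripper":-1},{"turn":[0,0,0],"slide":[0,0,-12],"gripper":-1},{"turn":[0,0,0],"slide":[0,0,-16.6],"gripper":-1},{"turn":[0,0,0],"slide":[0,0,-16.6],"gripper":-1},{"turn":[0,0,0],"slide":[0,0,-16.6],"gripper":-1},{"turn":[0,0,0],"slide":[0,0,-16.6],"gripper":-1},{"turn":[0,0,0],"slide":[0,0,-16.6],"gripper":-1}]'
cat >> meas.py <<'E'
def report():
    s=ctrl.sense();P,o=s['tcp_pos'],s['orientation'][2]; ax=np.array([572.8,-173.9])
    d=ax-P[:2]; print(P,np.degrees(o),'axis in tool x',d@[np.cos(o),np.sin(o)],'y',d@[np.sin(o),-np.cos(o)])
    p=vision.capture("wrist"); cv2.imwrite("pics/last.png",p["color"])
    for z,rs,lo,hi in((160,np.arange(26,60,2),-5,7),(138,np.arange(67,91,2),-7,3)):
        of,g=prof(p,z,ax,-75,rs,7)
        c=[]
        for q in g:
            if z==160: # gap between the thin dark line and the dark flank
                k=of<1; i=np.argmin(np.where((of>-6)&(of<0.5),q,999)); th=140; j=i+np.argmax((np.arange(len(q))>i+6)[i:]&(q[i:]<th)); c.append((of[i]+of[j])/2)
            else:
                w=np.clip(q-120,0,None)*((of>-5)&(of<3)); c.append((w*of).sum()/w.sum())
        m,b=np.polyfit(rs,c,1); print(z,"angle",-75+np.degrees(m),"offset r=0",b,"r=63",m*63+b,np.round(c,2))
E
python3 -c "
from meas import *
report()"
```

```text
time: 13.9
tcp_pos: [603.5, -210.8, 157.9]
orientation: [3.14, -0.002, 0.316]
wrist_force: [0.4, 0.2, -0.1]
width: -0.2
finger_force: 0.0
time: 14.9
tcp_pos: [609.3, -210.0, 155.7]
orientation: [-3.141, 0.001, 0.25]
wrist_force: [0.1, 1.1, 0.4]
width: 0.1
finger_force: 0.0
time: 15.9
tcp_pos: [609.2, -210.1, 320.9]
orientation: [-3.14, 0.002, 0.25]
wrist_force: [-0.5, 0.1, -0.8]
width: 0.2
finger_force: 0.0
[ 609.15023025 -210.05850716  320.92741673] 14.306711045945375 axis in tool x -26.287673545078096 y -44.01971261550153
160 angle -75.11410005111368 offset r=0 -0.9310661764705886 r=63 -1.0565257352941178 [-1.   -1.   -1.   -0.88 -0.88 -1.   -1.12 -0.88 -1.12 -1.12 -1.12 -1.
 -1.   -1.12 -1.12 -1.12 -0.75]
138 angle -76.0639154306826 offset r=0 -0.41674854129264005 r=63 -1.5865846566682897 [-1.7  -1.7  -1.76 -1.78 -1.79 -1.81 -1.86 -1.87 -1.9  -2.04 -2.06 -2.11]
```

```bash
python3 -m inch '[{"turn":[0,0,0],"slide":[0,0,4],"gripper":-1},{"turn":[0,0,0],"slide":[0,0,8],"gripper":-1},{"turn":[0,0,0],"slide":[0,0,12],"gripper":-1},{"turn":[0,0,0],"slide":[0,0,15],"gripper":-1},{"turn":[0,0,0],"slide":[0,0,16.6],"gripper":-1},{"turn":[0,0,0],"slide":[0,0,16.6],"gripper":-1},{"turn":[0,0,0],"slide":[-0.5,0,16.6],"gripper":-1},{"turn":[0,0,0],"slide":[-0.9,0,16.6],"gripper":-1}]'
python3 -m inch '[{"turn":[0,0,0],"slide":[-0.2,0,0],"gripper":-1},{"turn":[0,0,0.4],"slide":[-0.3,0.01,0],"gripper":-1},{"turn":[0,0,0.8],"slide":[-0.36,0.02,0],"gripper":-1},{"turn":[0,0,0.8],"slide":[-0.36,0.02,0],"gripper":-1},{"turn":[0,0,0.8],"slide":[-0.36,0.02,0],"gripper":-1},{"turn":[0,0,0.8],"slide":[-0.36,0.02,0],"gripper":-1},{"turn":[0,0,0.8],"slide":[0.3,0.03,0],"gripper":-1},{"turn":[0,0,0.8],"slide":[0.84,0.04,0],"gripper":-1}]'
python3 -m inch '[{"turn":[0,0,0],"slide":[0,0,-4],"gripper":-1},{"turn":[0,0,0],"slide":[0,0,-8],"gripper":-1},{"turn":[0,0,0],"slide":[0,0,-12],"gripper":-1},{"turn":[0,0,0],"slide":[0,0,-16.6],"gripper":-1},{"turn":[0,0,0],"slide":[0,0,-16.6],"gripper":-1},{"turn":[0,0,0],"slide":[0,0,-16.6],"gripper":-1},{"turn":[0,0,0],"slide":[0,0,-16.6],"gripper":-1},{"turn":[0,0,0],"slide":[0,0,-16.6],"gripper":-1}]'
python3 -c "
from meas import *
report()
im=cv2.imread('pics/last.png')[150:250,230:390]
cv2.imwrite('pics/w5c.png',cv2.resize(im,None,fx=5,fy=5,interpolation=cv2.INTER_CUBIC))"
```

```text
time: 16.95
tcp_pos: [601.1, -212.7, 157.8]
orientation: [3.14, -0.002, 0.25]
wrist_force: [-1.1, 0.2, -0.2]
width: -0.2
finger_force: 0.0
time: 17.95
tcp_pos: [608.8, -210.6, 155.7]
orientation: [-3.141, 0.001, 0.236]
wrist_force: [-0.4, 0.7, -0.0]
width: 0.2
finger_force: 0.0
time: 18.95
tcp_pos: [608.6, -210.6, 321.0]
orientation: [-3.14, 0.002, 0.236]
wrist_force: [0.3, -0.4, 0.1]
width: 0.1
finger_force: 0.0
[ 608.64605613 -210.60235649  320.96007935] 13.50624196827356 axis in tool x -26.282831995435117 y -44.0592266630951
160 angle -75.20186932120112 offset r=0 -1.190257352941177 r=63 -1.4122242647058825 [-1.12 -1.12 -1.25 -1.38 -1.38 -1.38 -1.38 -1.5  -1.5  -1.62 -1.25 -1.25
 -1.25 -1.25 -1.38 -1.38 -1.38]
138 angle -75.94783453020324 offset r=0 -0.6138468324179647 r=63 -1.6560453313347938 [-1.76 -1.78 -1.84 -1.76 -1.81 -1.85 -1.88 -1.94 -2.   -2.04 -2.1  -2.09]
```

View pics/w5c.png

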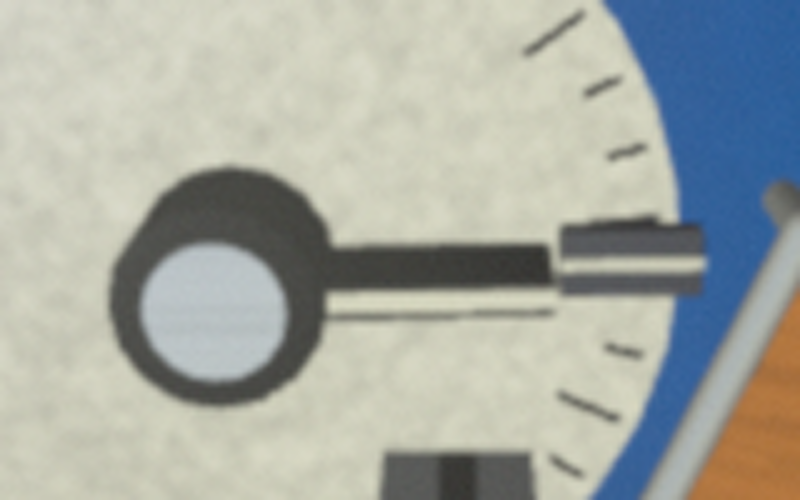

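The crop shows the arm's white line at y≈301 and the rider's at y≈264, near collinear after parallax, with about 0.5–1° left. To remove the parallax I'll put the camera in the vertical plane of the rider line.

```bash
python3 -c "
from h import *
s=ctrl.sense();P,o=s['tcp_pos'],s['orientation'][2]
p=vision.capture('wrist');R=np.array(p['R']);C=-R.T@np.array(p['t']);print('C',C,'fwd',R[2],'right',R[0])
tx=np.array([np.cos(o),np.sin(o)]);ty=np.array([np.sin(o),-np.cos(o)])
d=C[:2]-P[:2];print('cam in tool',d@tx,d@ty,C[2]-P[2])
a=np.radians(-75.7);u=np.array([np.cos(a),np.sin(a)]);v=np.array([-u[1],u[0]]);e=C[:2]-[572.8,-173.9];print('cam along/lateral',e@u,e@v)
print('v in tool',v@tx,v@ty)"
```

```text
C [ 678.9169165  -193.8941443   453.64641216] fwd [-0.27436218 -0.06466374 -0.95944984] right [ 0.23394886 -0.97224793 -0.00137321]
cam in tool 72.16238349501735 0.15283666908481527 132.39111739238263
cam along/lateral 45.585413968022365 97.89042755681815
v in tool 0.9999042179525511 -0.013840336726284479
```

```bash
python3 -m inch '[{"turn":[0,0,0],"slide":[-3,0,0],"gripper":-1},{"turn":[0,0,0],"slide":[-6,0,0],"gripper":-1},{"turn":[0,0,0],"slide":[-9,0,0],"gripper":-1},{"turn":[0,0,0],"slide":[-9.8,0,0],"gripper":-1},{"turn":[0,0,0],"slide":[-9.8,0,0],"gripper":-1},{"turn":[0,0,0],"slide":[-9.8,0,0],"gripper":-1},{"turn":[0,0,0],"slide":[-9.8,0,0],"gripper":-1},{"turn":[0,0,0],"slide":[-9.8,0,0],"gripper":-1}]'
python3 - <<'E'
from meas import *
p=vision.capture('wrist');ax=np.array([572.8,-173.9])
a,b=proj(p,[*ax,160]),proj(p,[*(ax+95*np.array([np.cos(np.radians(-75.7)),np.sin(np.radians(-75.7))])),138]);print(a,b)
x,y=int(min(a[0],b[0]))-20,max(int(min(a[1],b[1]))-35,0)
im=p["color"][y:y+90,x:x+160]; print(x,y); cv2.imwrite("pics/w6c.png",cv2.resize(im,None,fx=5,fy=5,interpolation=cv2.INTER_CUBIC)); cv2.imwrite("pics/w6.png",p["color"])
for z,rs,h in((160,np.arange(26,60,6),7),(138,np.arange(67,91,5),7),(164,np.array([-5,0,5]),25)):
    o,g=prof(p,z,ax,-75.7,rs,h); st=2 if h<20 else 8; print(z,o[::st].tolist())
    for r,q in zip(rs,g): print(r,q[::st].astype(int).tolist())
E
```

```text
time: 20.05
tcp_pos: [514.2, -233.5, 321.9]
orientation: [-3.141, 0.0, 0.236]
wrist_force: [-0.6, -0.2, 0.7]
width: -0.1
finger_force: 0.0
[268.6  99.7] [377.7  98.2]
248 63
160 [-7.0, -6.5, -6.0, -5.5, -5.0, -4.5, -4.0, -3.5, -3.0, -2.5, -2.0, -1.5, -1.0, -0.5, 0.0, 0.5, 1.0, 1.5, 2.0, 2.5, 3.0, 3.5, 4.0, 4.5, 5.0, 5.5, 6.0, 6.5, 7.0]
26 [199, 199, 198, 196, 177, 154, 118, 100, 91, 139, 174, 200, 206, 208, 208, 206, 203, 177, 146, 97, 98, 112, 147, 179, 198, 201, 204, 205, 205]
32 [204, 204, 204, 200, 186, 163, 133, 108, 92, 127, 157, 187, 199, 208, 209, 207, 201, 178, 144, 96, 96, 109, 148, 178, 196, 199, 202, 205, 205]
38 [198, 198, 199, 197, 191, 169, 141, 110, 97, 131, 162, 190, 200, 206, 209, 206, 197, 172, 137, 97, 94, 114, 154, 185, 202, 203, 204, 203, 202]
44 [201, 202, 202, 200, 196, 174, 146, 105, 92, 109, 147, 178, 198, 206, 208, 206, 195, 176, 142, 106, 90, 112, 151, 179, 194, 197, 198, 199, 200]
50 [201, 201, 203, 203, 200, 176, 148, 106, 100, 110, 153, 183, 202, 206, 207, 206, 194, 175, 139, 104, 86, 118, 157, 187, 197, 200, 200, 201, 203]
56 [204, 204, 205, 204, 197, 
[... 784 characters left out ...]
, 83, 81, 81, 84, 99]
87 [91, 84, 84, 83, 82, 83, 84, 85, 93, 105, 135, 171, 189, 196, 185, 161, 129, 106, 88, 86, 84, 83, 83, 83, 82, 82, 85, 92, 103]
164 [-25.0, -23.0, -21.0, -19.0, -17.0, -15.0, -13.0, -11.0, -9.0, -7.0, -5.0, -3.0, -1.0, 1.0, 3.0, 5.0, 7.0, 9.0, 11.0, 13.0, 15.0, 17.0, 19.0, 21.0, 23.0, 25.0]
-5 [198, 196, 194, 124, 75, 79, 118, 188, 192, 191, 190, 187, 189, 188, 191, 190, 190, 189, 177, 86, 79, 77, 178, 200, 202, 201]
0 [197, 199, 181, 85, 76, 78, 160, 190, 192, 191, 189, 184, 188, 189, 192, 191, 190, 188, 188, 113, 77, 78, 127, 204, 206, 207]
5 [197, 197, 199, 127, 75, 75, 103, 184, 191, 192, 189, 185, 189, 188, 191, 190, 190, 190, 159, 75, 76, 75, 178, 200, 202, 195]
```

View pics/w6c.png

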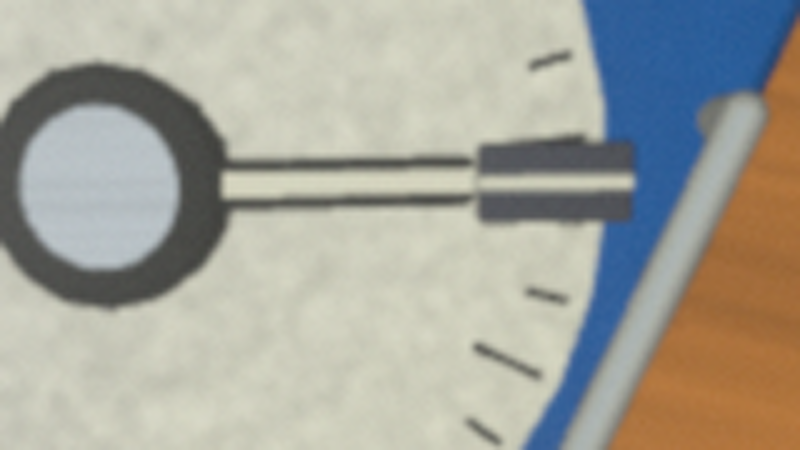

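In this view the camera is over the line: arm at y≈184 and rider at y≈182, about 0.55 mm (0.5°) short at 63 mm radius. I'll make one last nudge.

```bash
python3 -m inch '[{"turn":[0,0,0],"slide":[5,0,0],"gripper":-1},{"turn":[0,0,0],"slide":[9.8,0,0],"gripper":-1},{"turn":[0,0,0],"slide":[9.8,0,4],"gripper":-1},{"turn":[0,0,0],"slide":[9.8,0,9],"gripper":-1},{"turn":[0,0,0],"slide":[9.8,0,13],"gripper":-1},{"turn":[0,0,0],"slide":[9.8,0,15.6],"gripper":-1},{"turn":[0,0,0],"slide":[9.8,0,16.6],"gripper":-1},{"turn":[0,0,0],"slide":[9.4,0,16.6],"gripper":-1}]'
python3 -m inch '[{"turn":[0,0,0],"slide":[-0.5,0,0],"gripper":-1},{"turn":[0,0,0.3],"slide":[-0.75,0.01,0],"gripper":-1},{"turn":[0,0,0.6],"slide":[-0.85,0.015,0],"gripper":-1},{"turn":[0,0,0.6],"slide":[-0.85,0.015,0],"gripper":-1},{"turn":[0,0,0.6],"slide":[-0.85,0.015,0],"gripper":-1},{"turn":[0,0,0.6],"slide":[-0.85,0.015,0],"gripper":-1},{"turn":[0,0,0.6],"slide":[-0.2,0.02,0],"gripper":-1},{"turn":[0,0,0.6],"slide":[0.35,0.02,0],"gripper":-1}]'
python3 -m inch '[{"turn":[0,0,0],"slide":[0,0,-4],"gripper":-1},{"turn":[0,0,0],"slide":[0,0,-8],"gripper":-1},{"turn":[0,0,0],"slide":[0,0,-12],"gripper":-1},{"turn":[0,0,0],"slide":[0,0,-16.6],"gripper":-1},{"turn":[0,0,0],"slide":[-5,0,-16.6],"gripper":-1},{"turn":[0,0,0],"slide":[-9.8,0,-16.6],"gripper":-1},{"turn":[0,0,0],"slide":[-9.8,0,-16.6],"gripper":-1},{"turn":[0,0,0],"slide":[-9.8,0,-16.6],"gripper":-1}]'
python3 - <<'E'
from meas import *
p=vision.capture('wrist');ax=np.array([572.8,-173.9])
for z,rs,th in((160,np.arange(26,60,4),150),(138,np.arange(67,91,4),145)):
    o,g=prof(p,z,ax,-75.7,rs,5); c=[]
    for q in g:
        k=np.where((q>th)&(abs(o+.3)<3))[0]; c.append((o[k[0]]+o[k[-1]])/2)
    print(z,np.round(c,2),np.polyfit(rs,c,1))
# target over the start button
P=vision.capture('top')
for l in ["start_top","stop_top","panel"]: print(l,[np.round(d["at"],1).tolist() for d in vision.tip_of(P,l)[:4]])
s=ctrl.sense(); print(s["tcp_pos"],np.degrees(s["orientation"]),s["joint_positions"])
E
```

```text
time: 21.1
tcp_pos: [605.1, -211.5, 156.1]
orientation: [-3.141, 0.001, 0.236]
wrist_force: [0.3, 0.5, 1.2]
width: 0.1
finger_force: 0.0
time: 22.1
tcp_pos: [608.4, -210.8, 155.7]
orientation: [-3.141, 0.001, 0.225]
wrist_force: [0.1, 0.0, -0.3]
width: -0.2
finger_force: 0.0
time: 23.1
tcp_pos: [513.3, -232.9, 322.3]
orientation: [-3.142, -0.0, 0.225]
wrist_force: [-0.0, 0.0, 0.4]
width: 0.2
finger_force: 0.0
160 [-0.38 -0.38 -0.38 -0.38 -0.38 -0.38 -0.38 -0.38 -0.38] [-3.55701734e-18 -3.75000000e-01]
138 [-0.38 -0.38 -0.38 -0.38 -0.38 -0.38] [-6.64831775e-20 -3.75000000e-01]
start_top [[294.7, 245.2, 90.3], [256.8, 565.0, 92.8], [545.1, 189.4, 91.1], [744.4, 398.7, 90.9]]
stop_top [[296.4, 479.6, 106.4], [563.9, 103.6, 103.1], [763.3, 309.0, 104.4], [324.2, 160.4, 105.4]]
panel [[338.0, 211.9, -0.6], [301.5, 538.6, -1.6], [784.4, 352.1, 3.5], [575.9, 151.3, -6.2]]
[ 513.82451921 -232.70327128  321.71760799] [-1.79968546e+02  3.70887834e-02  1.29511503e+01] [-4.25272546e-01  2.19108503e-01  2.46900259e-01  1.59943570e+00
  4.41723514e-05  2.49028005e+00]
```

```bash
python3 - <<'E'
from meas import *
p=vision.capture('wrist');ax=np.array([572.8,-173.9])
for z,rs,h in((160,np.arange(26,60,6),7),(138,np.arange(67,91,5),7)):
    o,g=prof(p,z,ax,-75.7,rs,h); print(o[::2].tolist())
    for r,q in zip(rs,g): print(r,proj(p,[*(ax+r*np.array([.247,-.969])),z]),q[::2].astype(int).tolist())
im=p["color"]; print(im.mean()); cv2.imwrite("pics/w7c.png",cv2.resize(im[40:190,240:440],None,fx=4,fy=4,interpolation=cv2.INTER_CUBIC))
E
```

```text
[-7.0, -6.5, -6.0, -5.5, -5.0, -4.5, -4.0, -3.5, -3.0, -2.5, -2.0, -1.5, -1.0, -0.5, 0.0, 0.5, 1.0, 1.5, 2.0, 2.5, 3.0, 3.5, 4.0, 4.5, 5.0, 5.5, 6.0, 6.5, 7.0]
26 [299.7  99.2] [199, 199, 197, 195, 172, 144, 99, 95, 104, 144, 178, 201, 207, 209, 207, 199, 183, 152, 121, 91, 107, 137, 169, 187, 200, 201, 202, 205, 204]
32 [306.9  99. ] [205, 204, 201, 193, 173, 143, 108, 97, 112, 155, 183, 205, 207, 208, 209, 205, 195, 168, 124, 90, 104, 129, 168, 184, 197, 200, 202, 203, 205]
38 [314.   98.8] [198, 198, 197, 185, 166, 132, 104, 93, 118, 165, 191, 206, 209, 209, 208, 205, 187, 161, 117, 93, 105, 137, 171, 195, 203, 205, 205, 204, 202]
44 [321.2  98.7] [202, 201, 199, 188, 172, 136, 109, 84, 114, 144, 177, 197, 207, 208, 208, 205, 180, 150, 107, 92, 95, 134, 167, 190, 197, 200, 200, 200, 200]
50 [328.3  98.5] [201, 202, 203, 200, 185, 160, 122, 97, 125, 154, 185, 196, 205, 208, 206, 200, 176, 135, 94, 91, 102, 152, 177, 197, 198, 199, 200, 202, 203]
56 [335.5  98.3] [204, 204, 204, 202, 179, 150, 105, 90, 107, 148, 180, 200, 207, 208, 206, 194, 174, 140, 104, 85, 109, 151, 180, 195, 19
[... 229 characters left out ...]
 87, 93, 106, 145, 172, 195, 197, 191, 163, 139, 110, 93, 87, 88, 89, 88, 88, 90, 102, 119, 147, 177]
72 [352.3  97.9] [120, 101, 88, 86, 85, 85, 85, 87, 93, 110, 152, 181, 201, 204, 200, 175, 142, 110, 93, 86, 86, 86, 87, 86, 84, 86, 93, 130, 162]
77 [357.9  97.8] [108, 92, 86, 85, 84, 84, 84, 86, 92, 109, 140, 168, 193, 199, 194, 168, 135, 97, 90, 85, 86, 86, 86, 85, 85, 82, 82, 90, 121]
82 [363.4  97.6] [93, 85, 84, 84, 85, 85, 83, 85, 90, 117, 148, 172, 194, 200, 189, 172, 140, 108, 93, 85, 84, 84, 85, 84, 82, 80, 81, 84, 105]
87 [369.   97.5] [89, 85, 83, 83, 83, 83, 83, 86, 89, 110, 136, 169, 186, 199, 185, 162, 127, 104, 90, 85, 85, 85, 84, 83, 83, 83, 95, 108, 117]
106.02655598958333
```

View pics/w7c.png

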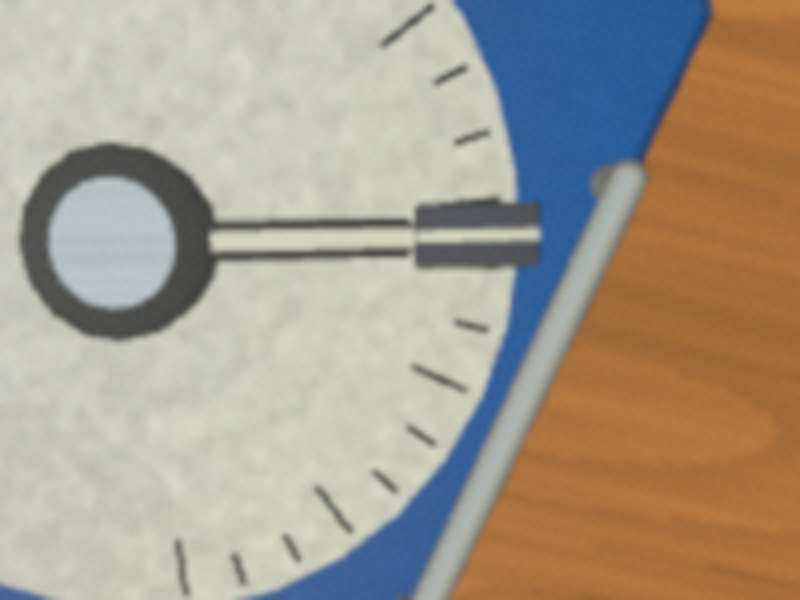

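Aligned: the arm line (y≈239→236) and the rider line (y≈234) now run together, with under 0.2 mm left at the mark. Next is the start button on the white panel, starting with a move above it.

```bash
python3 -m inch '[{"turn":[0,0,-9],"slide":[1,-3.3,0],"gripper":-1},{"turn":[0,0,-18],"slide":[2.6,-8.5,0],"gripper":-1},{"turn":[0,0,-27],"slide":[4.3,-14,0],"gripper":-1},{"turn":[0,0,-36],"slide":[6,-19.6,0],"gripper":-1},{"turn":[0,0,-45],"slide":[7.7,-25,0],"gripper":-1},{"turn":[0,0,-54],"slide":[9.4,-30.5,0],"gripper":-1},{"turn":[0,0,-63],"slide":[11,-36,0],"gripper":-1},{"turn":[0,0,-72],"slide":[12.4,-40.5,0],"gripper":-1}]'
python3 -m inch '[{"turn":[0,0,-9],"slide":[0,0,2],"gripper":-1},{"turn":[0,0,-18],"slide":[0,0,5],"gripper":-1},{"turn":[0,0,-18],"slide":[0,0,8],"gripper":-1},{"turn":[0,0,-18],"slide":[0,0,10],"gripper":-1},{"turn":[0,0,-18],"slide":[0,0,10],"gripper":-1},{"turn":[0,0,-18],"slide":[0,0,10],"gripper":-1},{"turn":[0,0,-18],"slide":[0,0,10],"gripper":-1},{"turn":[0,0,-18],"slide":[0,0,10],"gripper":-1}]'
python3 - <<'E'
from h import *
s=ctrl.sense();P,o=s['tcp_pos'],s['orientation'][2]; print(P,np.degrees(s['orientation']))
p=vision.capture('wrist'); cv2.imwrite("pics/w8.png",p["color"])
for l in ["start_top","stop_top"]: print(l,[(np.round(d["at"],1).tolist(),round(d["confidence"],2),proj(p,d["at"]).tolist()) for d in vision.tip_of(p,l)[:3]])
# dark blobs
g=cv2.cvtColor(p["color"],cv2.COLOR_BGR2GRAY); u=proj(p,[544,190,92]); print(u)
n,lab,st,ce=cv2.connectedComponentsWithStats((g<75).astype(np.uint8))
for i in range(1,n):
    if 150<st[i,4]<20000 and np.hypot(*(ce[i]-u))<250: print(st[i],ce[i].round(1),unproj(p,ce[i],92).round(1))
E
```

```text
time: 24.4
tcp_pos: [543.4, 192.1, 322.0]
orientation: [-3.141, 0.0, 1.489]
wrist_force: [0.2, -0.7, 0.1]
width: -0.3
finger_force: 0.0
time: 25.4
tcp_pos: [543.8, 189.6, 223.2]
orientation: [3.14, -0.0, 1.796]
wrist_force: [-0.6, -0.5, -0.0]
width: 0.3
finger_force: 0.0
[543.83259016 189.63919377 223.15276721] [ 1.79920447e+02 -8.30449966e-03  1.02902797e+02]
start_top [([543.4, 191.9, 92.5], 0.64, [320.0, 187.7]), ([300.4, 248.7, 89.5], 0.56, [10.4, 40.3])]
stop_top [([329.8, 163.5, 105.6], 0.64, [34.8, 166.5])]
[320.2 190. ]
[ 149    0   55  203 5360] [177.8  93.7] [423.7 238.8  92. ]
[  79    6   73   79 1241] [119.   43.4] [378.7 264.1  92. ]
[103 121  65  66 860] [139.7 151.6] [399.2 188.8  92. ]
[371 155  53  61 716] [395.5 182.8] [601.7 209.4  92. ]
[306 171  32  33 803] [321.2 187.2] [544.3 192.5  92. ]
```

```bash
python3 -m inch '[{"turn":[0,0,0],"slide":[0.13,0,3],"gripper":-1},{"turn":[0,0,0],"slide":[0.13,0,6],"gripper":-1},{"turn":[0,0,0],"slide":[0.13,0,8.5],"gripper":-1},{"turn":[0,0,0],"slide":[0.13,0,10.5],"gripper":-1},{"turn":[0,0,0],"slide":[0.13,0,11.5],"gripper":-1},{"turn":[0,0,0],"slide":[0.13,0,11.9],"gripper":-1},{"turn":[0,0,0],"slide":[0.13,0,12.1],"gripper":-1},{"turn":[0,0,0],"slide":[0.13,0,12.1],"gripper":-1}]'
python3 -m inch '[{"turn":[0,0,0],"slide":[0,0,0.1],"gripper":-1},{"turn":[0,0,0],"slide":[0,0,0.2],"gripper":-1},{"turn":[0,0,0],"slide":[0,0,0.3],"gripper":-1},{"turn":[0,0,0],"slide":[0,0,0.4],"gripper":-1},{"turn":[0,0,0],"slide":[0,0,0.4],"gripper":-1},{"turn":[0,0,0],"slide":[0,0,0.4],"gripper":-1},{"turn":[0,0,0],"slide":[0,0,0.4],"gripper":-1},{"turn":[0,0,0],"slide":[0,0,0.4],"gripper":-1}]'
```

```text
time: 26.55
tcp_pos: [543.4, 190.8, 102.0]
orientation: [3.141, -0.0, 1.796]
wrist_force: [-2.0, -0.5, 2.5]
width: -0.0
finger_force: 1.0
time: 27.55
tcp_pos: [543.4, 190.9, 97.4]
orientation: [3.141, -0.0, 1.796]
wrist_force: [0.3, -0.2, 3.9]
width: -0.0
finger_force: 2.3
```

```bash
python3 -m inch '[{"turn":[0,0,0],"slide":[0,0,0.05],"gripper":-1},{"turn":[0,0,0],"slide":[0,0,0.1],"gripper":-1},{"turn":[0,0,0],"slide":[0,0,0.15],"gripper":-1},{"turn":[0,0,0],"slide":[0,0,0.2],"gripper":-1},{"turn":[0,0,0],"slide":[0,0,0.2],"gripper":-1},{"turn":[0,0,0],"slide":[0,0,0.2],"gripper":-1},{"turn":[0,0,0],"slide":[0,0,0.2],"gripper":-1},{"turn":[0,0,0],"slide":[0,0,0.2],"gripper":-1}]'
python3 -m inch '[{"turn":[0,0,0],"slide":[0,0,0.05],"gripper":-1},{"turn":[0,0,0],"slide":[0,0,0.1],"gripper":-1},{"turn":[0,0,0],"slide":[0,0,0.1],"gripper":-1},{"turn":[0,0,0],"slide":[0,0,0.1],"gripper":-1},{"turn":[0,0,0],"slide":[0,0,0.1],"gripper":-1},{"turn":[0,0,0],"slide":[0,0,0.1],"gripper":-1},{"turn":[0,0,0],"slide":[0,0,0.1],"gripper":-1},{"turn":[0,0,0],"slide":[0,0,0.1],"gripper":-1}]'
```

```text
time: 28.55
tcp_pos: [543.5, 190.9, 96.9]
orientation: [3.14, -0.0, 1.796]
wrist_force: [-3.2, -1.3, 14.1]
width: -0.1
finger_force: 6.9
time: 29.55
tcp_pos: [543.5, 190.9, 96.8]
orientation: [3.139, -0.0, 1.796]
wrist_force: [-5.7, -1.4, 19.0]
width: 0.2
finger_force: 9.7
```

The force rises from about 4 N to 19 N with motion stopping at z 96.8, so the button is on its hard stop. I'll let go and rise.

```bash
python3 -m inch '[{"turn":[0,0,0],"slide":[0,0,-0.5],"gripper":-1},{"turn":[0,0,0],"slide":[0,0,-1.5],"gripper":-1},{"turn":[0,0,0],"slide":[0,0,-4],"gripper":-1},{"turn":[0,0,0],"slide":[0,0,-7],"gripper":-1},{"turn":[0,0,0],"slide":[0,0,-12],"gripper":-1},{"turn":[0,0,0],"slide":[0,0,-12.5],"gripper":-1},{"turn":[0,0,0],"slide":[0,0,-12.5],"gripper":-1},{"turn":[0,0,0],"slide":[0,0,-12.5],"gripper":-1}]'
python3 - <<'E'
from h import *
p=vision.capture('wrist')
for l in ["start_top"]: print(l,[(np.round(d["at"],1).tolist(),round(d["confidence"],2)) for d in vision.tip_of(p,l)[:2]])
s=ctrl.sense(); print(s["tcp_pos"],s["wrist_force"],np.abs(s["qd"]).max())
print(ctrl.sign_off())
E
```

```text
time: 30.55
tcp_pos: [542.4, 190.5, 217.6]
orientation: [-3.139, 0.0, 1.796]
wrist_force: [-0.8, -0.5, 0.0]
width: 0.0
finger_force: 0.0
start_top [([541.4, 191.0, 90.1], 0.74), ([297.1, 249.6, 93.3], 0.66)]
[542.4820321  190.54775652 217.71291392] [ 0.06571087  0.03630184 -0.95125246] 0.006186852728282355
the job is handed in; nothing more can be done
None
```

Handed in at about 31 s: the dial is set to within about 0.2 mm of the rider mark, and the white panel's start button was then pressed to its stop (inferred from force, 19 N) and released. I viewed 11 pictures, one over the limit of 10.

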